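Change the load of a light-curing cabinet whose door may be caught

ROBOT

A 6-joint arm with a two-finger parallel gripper is mounted at the origin on the work surface. World frame = base frame: x ahead of the robot, y to its left, z up, the work surface at z = 0. Lengths are in m, angles in degrees, forces in N, time in s.
With the tool pointing down it reaches from about 0.35 to 0.925 m from the base axis. Payload 6.4 kg.
Tool frame: the origin (TCP) lies midway between the tips of the shut fingers; the grasp point (between the pads) lies arm.grip_point_offset behind it (arm.grip_point_offset is the distance from the TCP to the grasp point, in m); z points along the fingers, x is the direction in which the jaws open and shut, and the axes are right-handed (so a half turn about z gives the same grasp; the last joint's range is limited). The gripper opens to 94 mm and grips with 3 to 60 N. Pads are 16 mm wide; open, the fingers measure 119 mm over their backs; the gripper's body (75 mm by 177 mm) begins 78 mm behind the grasp point.
Start: joints at [67.202, 14.043, 89.255, -0, 76.702, -9.975], TCP at [0.144, 0.634, 0.205] pointing down, gripper open.
Joint ranges: [-179.41, 179.41], [-58.25, 129.5], [7.25, 145.43], [-54.29, 234.29], [11.92, 165.04], [-157.13, 157.13]. Speed limits (degrees/s): [147.25, 147.25, 180, 180, 180, 180].

INTERFACE

Orientations are given as a 3x3 rotation matrix whose columns are the frame's x, y, z axes.
In Python, from station import arm gives the robot as it stands. The module is installed in compiled form; this text tells all that it offers.
- The arm moves only by the shell command python3 -m jog 'ROWS' [FORCE]. ROWS is JSON, a list of rows, each a list of 3 entries, a list of its own where there are three numbers: the shift along the tool's x, y, z in mm, then the turn about the tool's z in rad, then the closure, from -1 (fully open) to 1 (shut). In form: [[[tx, ty, tz], twist, claw], ...]. A call has 1 to 8 rows; each row is the pose to reach, as a shift and turn from the pose commanded when the call began, along the tool's axes at that moment; what a row does not reach only later rows make up. A row lasts 1/8 s, in which the tool goes at most 62.5 mm and 10.7 degrees, less where a joint would pass 70% of its speed; a pose out of reach is approached as far as the arm can. A call with a gripper value outside its range is refused whole. The fingers move at their own pace and stop on an object; FORCE is the grip in N (left out, the last holds). Time passes only in rows, so rows that repeat a pose let the fingers close. It gives the time, the measured TCP pose, the force and the opening at its end, in the units of the state.
- arm.observe(): the state, without advancing time (a new reading comes with each control period).
- arm.camera(name): name is "scene" or "top" or "wrist"; returns a dict with "image" (400x640x3 uint8, red, green, blue), "mtx" (3x3 intrinsics, pixels), "rvec" (rotation vector, rad) and "tvec" (3), from world to camera coordinates, as OpenCV has them. Camera axes: x right, y down, z forward; pixel columns grow to the right and rows downward; lengths in m; the calibration is good to about 2 mm. A picture is of the moment at which its call begins. There is no depth.
- arm.close_job(): hands the job in, once; it reports no verdict.
The state is a dict: "time": time; "q": joint angles; "dq": joint speeds; "tau": joint torques, N m; "eef_pos": TCP position; "ee_rot": TCP orientation; "ft_force": force on the tool from outside, world axes, zero at the start; "ft_torque": the same for the moment, N m; "gripper_width": finger opening in m.
Only numpy, scipy, OpenCV 4.12 (cv2) and the standard library are available. Lean on these libraries where they do the work, as an engineer would, in place of code of your own. Each camera call takes 0.05 s, during which the arm holds its last target. There are 200 camera calls.

TASK

Swing the door of the white curing cabinet wide open, pulling its upright handle; if the door will not come, its catch is on, so turn the round knob on the roof and try again. Take the blue finished model out of the tray inside the door and put it on the black rubber mat, and lay all the yellow models in the tray, none on top of another. Then swing the door gently fully shut, and with it shut press the green start button all the way down; leave everything else on the bench where it is.

Things in the scene. Friction and masses are not known exactly. Their poses are not given: they have to be found in the camera images.
- door (a joint): cabinet door's opening in rad: 0 shut, stop at 1.75; upright hinge on the left (+y) edge of the front; opens towards the robot, clockwise from above. Slight friction (0.15 N m); stays where left. Gives at most 0.02 rad while caught. Door 280 x 120 x 15 mm, 35 to 155 mm above the bench. Cabinet fixed, 260 deep x 300 wide x 165 mm high
- door_hinge (a point): point on the hinge axis, at the height of the door's top edge (155 mm). Axes turn with the door: x is the door's normal (with the door shut it points into the cabinet), -y runs along the door from the hinge to its free edge, z up
- door_handle (a point): top end of the door handle: an upright black round bar, 14 mm across, standing free from 88 mm up to 155 mm above the bench, on a bracket at its foot; its axis is 35 mm in front of the door's outer face and 235 mm from the hinge along the door. Axes as door_hinge
- catch_top (a point): centre of the top of the round black catch knob (40 mm across, 26 high, top 197 mm above the bench) on the roof near the door's free edge. No mark shows whether it holds the door. Turns about the vertical, 3 rad either way from the middle of a zone (0.6 rad to each side) where it holds; starts within 1.1 rad of that middle. From on, 1.3 to 1.5 rad either way frees. Friction 0.05 N m
- tray (a point): centre of the floor of the open aluminium tray fixed to the door's inner side, swinging out with it. Axes as door_hinge. Inside 122 mm (x) by 167 mm (y); floor 80 mm above the bench, walls 4 mm thick, 18 mm above the floor. The door's inner face is 69 mm away on the -x side. With the door at 1.3 rad or more it stands clear in front of the cabinet
- start (a joint): travel of the start button in m: 0 up, 0.006 fully down; springs back; 5 N presses it fully
- start_top (a point): top of the green start button, 28 mm across, on the cabinet's roof (its top 187 mm above the bench)
- finished: blue finished tooth model of the same shape and size (40 x 24 x 22 mm), at first in the tray behind the shut door, its length within 0.4 rad of the tray's x; origin at its middle
- mat: black rubber mat fixed on the bench, 100 x 100 x 3 mm; origin at the centre of its underside
- m1: yellow printed tooth model, a 40 x 24 x 22 mm block (its x, y, z) with a 10 mm high foot and a row of three teeth on top; origin at its middle, z up when it stands on its foot; 25 to 50 g. Two to four of the four are present at a start
- m2: yellow printed tooth model, a 40 x 24 x 22 mm block (its x, y, z) with a 10 mm high foot and a row of three teeth on top; origin at its middle, z up when it stands on its foot; 25 to 50 g. Two to four of the four are present at a start
- m3: yellow printed tooth model, a 40 x 24 x 22 mm block (its x, y, z) with a 10 mm high foot and a row of three teeth on top; origin at its middle, z up when it stands on its foot; 25 to 50 g. Two to four of the four are present at a start
- m4: yellow printed tooth model, a 40 x 24 x 22 mm block (its x, y, z) with a 10 mm high foot and a row of three teeth on top; origin at its middle, z up when it stands on its foot; 25 to 50 g. Two to four of the four are present at a start
- stone: terracotta plaster arch model, 50 x 58 x 23 mm; a bystander that lies among the yellow models, not to be moved; origin at the centre of its underside
- bowl: green mixing bowl, 110 mm across, 55 mm high; bystander; origin at the centre of its underside
- spatula: 210 mm spatula with a wooden handle; bystander
- brush: 170 mm brush; bystander
- jar: closed jar, 52 mm across, 60 mm high; bystander; origin at the centre of its underside
- pot: white cup, 50 mm across, 40 mm high; bystander; origin at the centre of its underside
- waxtin: flat brass tin, 64 mm across, 22 mm high; bystander; origin at the centre of its underside

How it is judged (in metres and radians):
On the way, in this order (a step that is already met when the one before it is completed fails the run):
1. the door is swung open (past 1.2 rad) (value of joint door above 1.2 rad), for 0.2 s.
2. the finished model is on the mat and all yellow models lie in the tray, the door still open (value of joint door above 0.8 rad and x of finished in the frame of mat between -0.05 and 0.05 m and y of finished in the frame of mat between -0.05 and 0.05 m and z of finished in the frame of mat between 0.005 and 0.031 m and x of m1 in the frame of tray between -0.061 and 0.061 m and y of m1 in the frame of tray between -0.0835 and 0.0835 m and z of m1 in the frame of tray between 0.004 and 0.028 m and x of m2 in the frame of tray between -0.061 and 0.061 m and y of m2 in the frame of tray between -0.0835 and 0.0835 m and z of m2 in the frame of tray between 0.004 and 0.028 m and x of m3 in the frame of tray between -0.061 and 0.061 m and y of m3 in the frame of tray between -0.0835 and 0.0835 m and z of m3 in the frame of tray between 0.004 and 0.028 m and x of m4 in the frame of tray between -0.061 and 0.061 m and y of m4 in the frame of tray between -0.0835 and 0.0835 m and z of m4 in the frame of tray between 0.004 and 0.028 m), for 0.2 s.
3. the door is shut again with the yellow models in the tray (value of joint door below 0.03 rad and x of m1 in the frame of tray between -0.061 and 0.061 m and y of m1 in the frame of tray between -0.0835 and 0.0835 m and z of m1 in the frame of tray between 0.004 and 0.028 m and x of m2 in the frame of tray between -0.061 and 0.061 m and y of m2 in the frame of tray between -0.0835 and 0.0835 m and z of m2 in the frame of tray between 0.004 and 0.028 m and x of m3 in the frame of tray between -0.061 and 0.061 m and y of m3 in the frame of tray between -0.0835 and 0.0835 m and z of m3 in the frame of tray between 0.004 and 0.028 m and x of m4 in the frame of tray between -0.061 and 0.061 m and y of m4 in the frame of tray between -0.0835 and 0.0835 m and z of m4 in the frame of tray between 0.004 and 0.028 m), for 0.2 s.
4. the start button is pressed fully down with the door shut (value of joint door below 0.03 rad and value of joint start above 0.0045 m), for 0.05 s.
At the end, for the whole second after the job is handed in: The door is shut (within 0.03 rad), the button released, every yellow model lies at rest in the tray with its middle within the tray's inside and less than 28 mm above its floor (so none on another, any side up), and the middle of the blue finished model is over the mat, resting on it (all of step 3 and value of joint start below 0.002 m and x of finished in the frame of mat between -0.05 and 0.05 m and y of finished in the frame of mat between -0.05 and 0.05 m and z of finished in the frame of mat between 0.005 and 0.031 m and linear speed of each of finished, m1, m2, m3, m4 below 0.03 m/s); the robot touches nothing.
It fails at once if the door is swung faster than 2 rad/s (velocity of joint door above 2 rad/s or velocity of joint door below -2 rad/s).
It fails at once if a bystander is pushed more than 5 cm from its place (distance of any of stone, bowl, spatula, brush, jar, pot, waxtin from where it was at the start of the episode above 0.05 m).
Of m1, m2, m3, m4 only 2 to 4 are there at a start; the rules pass over those that are not, and their reading is None.
At some moment in a run one of m1, m2, m3, m4 may be knocked a few centimetres aside while the robot is not near it.
Once in a run the grip may slacken for a moment while it holds something.
It also fails if it takes over 210 s, if anything falls off the work surface, if the arm or the gripper's body presses on something with over 40 N, if the wrist force passes 120 N, or if a joint passes its speed limit or range.

## Working session

There is one attempt and no reset: what is moved stays moved. The work goes in short steps, Python scripts to look and compute and a shell command to move; the robot and the scene stay as the last step left them, time stands still between calls to the robot, and variables do not carry over. Pictures are saved under pics/ and viewed, about 12 in all and at most 16, crops included, and the job is handed in when it is done.

```bash
mkdir -p pics; cat > h.py <<'E'
import numpy as np,cv2
from station import arm
def cam(n,save=None):
    c=arm.camera(n)
    R,_=cv2.Rodrigues(np.array(c["rvec"],float)); t=np.array(c["tvec"],float).reshape(3); K=np.array(c["mtx"],float)
    if save: cv2.imwrite(f"pics/{save}.png",c["image"][:,:,::-1])
    return c["image"],K,R,t
def ray(c,u,v,z):
    _,K,R,t=c; o=-R.T@t; d=R.T@np.linalg.inv(K)@np.array([u,v,1.]); return o+d*(z-o[2])/d[2]
def proj(c,p):
    _,K,R,t=c; q=K@(R@np.array(p,float)+t); return q[:2]/q[2]
def blobs(c,lo,hi,z,amin=30):
    hsv=cv2.cvtColor(c[0],cv2.COLOR_RGB2HSV); m=cv2.inRange(hsv,np.array(lo),np.array(hi))
    out=[]
    for k in cv2.findContours(m,cv2.RETR_EXTERNAL,cv2.CHAIN_APPROX_NONE)[0]:
        a=cv2.contourArea(k)
        if a<amin: continue
        pts=np.array([ray(c,*p,z)[:2] for p in k[:,0]],np.float32)
        (x,y),(w,h),an=cv2.minAreaRect(pts)
        if w<h: an+=90
        M=cv2.moments(k)
        out.append(dict(px=(round(M['m10']/M['m00']),round(M['m01']/M['m00'])),a=a,xy=(round(x,4),round(y,4)),size=(round(max(w,h),4),round(min(w,h),4)),ang=round((an+90)%180-90,1)))
    return out
def tool(p):
    "world point -> offset in tool axes, mm"
    s=arm.observe(); return (np.array(s["ee_rot"]).reshape(3,3).T@(np.array(p)-np.array(s["eef_pos"]))*1000).round(1)
E
python3 - <<'E'
from h import *
np.set_printoptions(precision=4,suppress=True)
s=arm.observe(); print(s["eef_pos"],s["ee_rot"],s["gripper_width"],arm.grip_point_offset)
for n in("top","scene"):
    c=cam(n,n+"0"); print(n,-c[2].T@c[3],c[1][0,0])
    if n=="top":
        for b in blobs(c,(20,100,80),(35,255,255),.02):print('Y',b)
        for b in blobs(c,(40,80,40),(85,255,255),.187):print('G',b)
E
```

```text
[0.144  0.6332 0.2044] [[ 0.2219  0.9751 -0.0008]
 [ 0.9751 -0.2219 -0.0017]
 [-0.0019 -0.0003 -1.    ]] 0.09386686112206874 0.0188
top [ 0.3804 -0.0586  1.7189] 455.76945876481716
Y {'px': (522, 267), 'a': 558.5, 'xy': (0.2239, -0.7798), 'size': (0.0924, 0.0882), 'ang': 5.7}
Y {'px': (196, 171), 'a': 149.0, 'xy': (0.5919, 0.4262), 'size': (0.0532, 0.0527), 'ang': 0.5}
Y {'px': (88, 173), 'a': 315.0, 'xy': (0.5908, 0.8345), 'size': (0.081, 0.0612), 'ang': -11.9}
G {'px': (258, 139), 'a': 56.0, 'xy': (0.6784, 0.1683), 'size': (0.0277, 0.0273), 'ang': -0.0}
G {'px': (399, 140), 'a': 585.5, 'xy': (0.6677, -0.3092), 'size': (0.0929, 0.0916), 'ang': -1.2}
scene [1.2935 0.2561 1.1988] 476.07064018806676
```

View pics/top0.png

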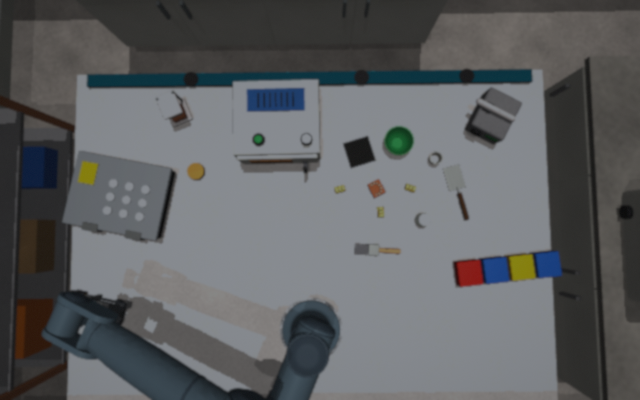

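View pics/scene0.png

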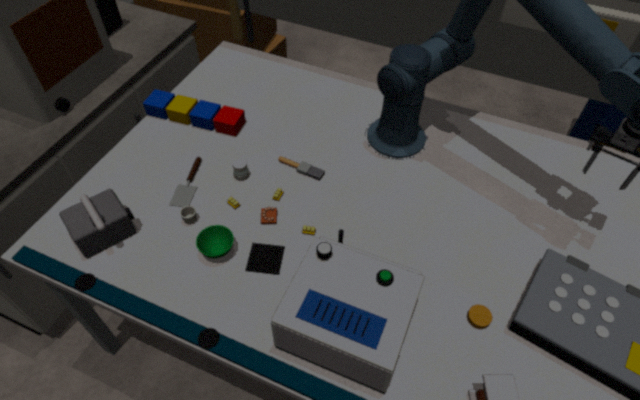

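```bash
python3 - <<'E'
from h import *
np.set_printoptions(precision=4,suppress=True)
c=cam("top"); im=c[0]
cv2.imwrite("pics/top1.png",cv2.resize(im[90:230,220:480],None,fx=3,fy=3,interpolation=cv2.INTER_CUBIC)[:,:,::-1])
for b in blobs(c,(18,70,60),(38,255,255),.02,15):
    if 300<b['px'][0]<460:print('Y',b)
for b in blobs(c,(0,70,60),(16,255,255),.02,15):
    if 300<b['px'][0]<460:print('stone',b)
g=cv2.cvtColor(im,cv2.COLOR_RGB2HSV)
for b in blobs(c,(0,0,0),(180,255,50),.0,15):
    if 230<b['px'][0]<470 and 100<b['px'][1]<230:print('dark',b)
s=cam("scene")
for b in blobs(s,(18,70,60),(38,255,255),.011,15):
    if 200<b['px'][0]<360:print('Ys',b)
cv2.imwrite("pics/scene1.png",cv2.resize(s[0][180:400,150:450],None,fx=2.6,fy=2.6,interpolation=cv2.INTER_CUBIC)[:,:,::-1])
E
```

```text
Y {'px': (389, 250), 'a': 31.0, 'xy': (0.2888, -0.2921), 'size': (0.0739, 0.0093), 'ang': 85.0}
Y {'px': (380, 212), 'a': 34.5, 'xy': (0.4324, -0.2635), 'size': (0.0336, 0.0186), 'ang': -1.1}
Y {'px': (339, 189), 'a': 38.0, 'xy': (0.5189, -0.1114), 'size': (0.0336, 0.0209), 'ang': -76.6}
Y {'px': (410, 188), 'a': 34.5, 'xy': (0.5199, -0.3743), 'size': (0.0331, 0.0189), 'ang': 67.4}
stone {'px': (376, 188), 'a': 154.0, 'xy': (0.5196, -0.2481), 'size': (0.0533, 0.047), 'ang': 28.6}
dark {'px': (359, 152), 'a': 511.5, 'xy': (0.662, -0.1881), 'size': (0.0904, 0.0893), 'ang': 17.3}
Ys {'px': (309, 230), 'a': 81.0, 'xy': (0.5211, -0.1096), 'size': (0.0396, 0.0293), 'ang': -79.3}
Ys {'px': (233, 203), 'a': 72.5, 'xy': (0.524, -0.3764), 'size': (0.0486, 0.024), 'ang': 66.1}
Ys {'px': (278, 194), 'a': 70.0, 'xy': (0.4323, -0.261), 'size': (0.0499, 0.0247), 'ang': 1.8}
```

View pics/top1.png

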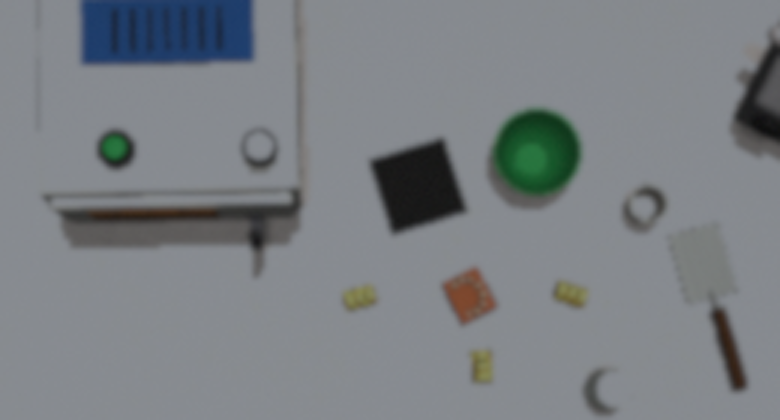

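View pics/scene1.png

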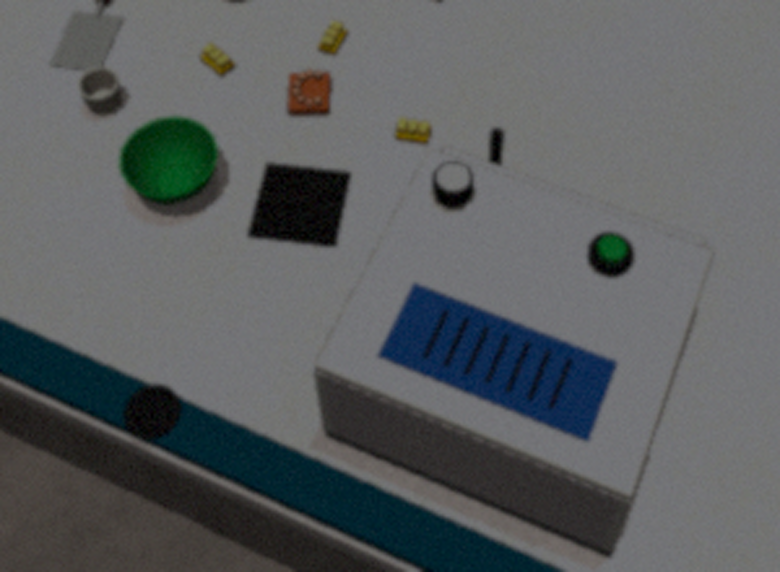

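```bash
python3 - <<'E'
from h import *
np.set_printoptions(precision=4,suppress=True)
t=cam("top");s=cam("scene")
T=lambda u,v,z:ray(t,220+u/3,90+v/3,z)[:2]
S=lambda u,v,z:ray(s,150+u/2.6,180+v/2.6,z)[:2]
print('handle',T(257,222,.155),S(497,131,.155))
print('knob',T(260,145,.197),S(453,177,.197))
print('button',T(115,148,.187),S(613,248,.187))
print('roofFL',T(43,195,.165),S(712,245,.165));print('roofFR',T(297,190,.165),S(440,150,.165))
print('back',S(318,370,.165),S(632,495,.165))
for b in blobs(s,(40,80,40),(85,255,255),.187): print(b)
print('jar',T(600,390,.06),'pot',T(643,207,.04),'mat',S(300,204,.003),T(418,186,.003))
E
```

```text
handle [0.5952 0.008 ] [0.5799 0.0151]
knob [0.6768 0.0022] [0.6768 0.0069]
button [0.6772 0.1671] [0.6816 0.1731]
roofFL [0.6279 0.2531] [0.6259 0.2572]
roofFR [ 0.6303 -0.0386] [ 0.6326 -0.0262]
back [ 0.895  -0.0284] [0.8868 0.2631]
{'px': (385, 275), 'a': 82.0, 'xy': (0.6808, 0.172), 'size': (0.028, 0.0272), 'ang': 24.3}
{'px': (214, 240), 'a': 880.0, 'xy': (0.7643, -0.2615), 'size': (0.0961, 0.0924), 'ang': 67.1}
jar [ 0.3989 -0.4013] pot [ 0.6243 -0.4644] mat [ 0.6624 -0.1847] [ 0.6597 -0.1897]
```

```bash
python3 -m jog '[[[0,0,-60],0,-1],[[-508,571,-80],1.347,-1],[[-508,571,-80],1.347,-1],[[-508,571,-80],1.347,-1],[[-508,571,-80],1.347,-1],[[-508,571,-80],1.347,-1],[[-508,571,-80],1.347,-1],[[-508,571,-80],1.347,-1]]'
python3 - <<'E'
from h import *
print(tool([.54,.0,.28]),arm.observe()["ee_rot"].round(3) if hasattr(arm.observe()["ee_rot"],'round') else arm.observe()["ee_rot"])
E
```

```text
time: 1.3
eef_pos: [0.3992, 0.2761, 0.2772]
ee_rot: [[1.0, 0.028, 0.001], [0.028, -1.0, 0.0], [0.001, -0.0, -1.0]]
ft_force: [0.0, -0.4, -0.4]
gripper_width: 0.0939
[132.9 280.   -2.8] [[ 1.     0.028  0.001]
 [ 0.028 -1.     0.   ]
 [ 0.001 -0.    -1.   ]]
```

```bash
python3 -m jog '[[[133,280,-43],0,-1],[[133,280,-43],0,-1],[[133,280,-43],0,-1],[[133,280,-43],0,-1],[[133,280,-43],0,-1],[[133,280,-43],0,-1],[[133,280,-43],0,-1],[[133,280,-43],0,-1]]'
python3 - <<'E'
from h import *
c=cam("wrist","w0"); print(c[2].round(3),(-c[2].T@c[3]).round(3),c[1][0,0])
for p in ([.588,.011,.155],[.677,.0045,.197]):print(proj(c,p))
E
```

```text
time: 2.3
eef_pos: [0.5404, 0.0039, 0.3197]
ee_rot: [[0.999, 0.036, -0.0], [0.036, -0.999, 0.0], [-0.0, -0.0, -1.0]]
ft_force: [-0.1, 0.4, -0.6]
gripper_width: 0.0941
[[ 0.999  0.037 -0.001]
 [ 0.035 -0.957  0.288]
 [ 0.01  -0.288 -0.958]] [0.537 0.089 0.499] 340.6574633724736
[364.44314459 178.35000395]
[465.84695074 198.98372297]
```

View pics/w0.png

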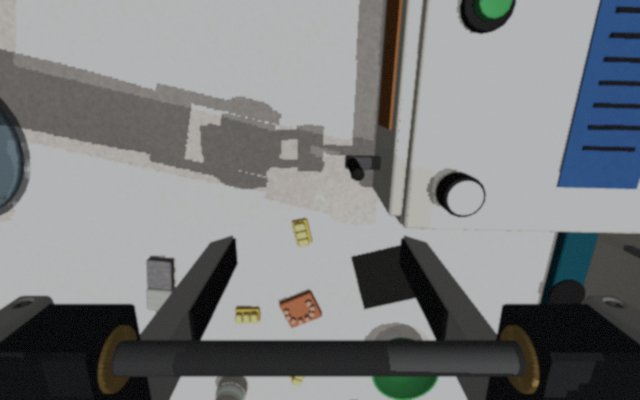

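```bash
python3 - <<'E'
from h import *
np.set_printoptions(precision=4,suppress=True)
c=cam("wrist")
print('handle',ray(c,357,173,.155),'knob',ray(c,465,193,.197),'btn',ray(c,493,2,.187))
print('door outer edge',ray(c,392,212,.155),ray(c,412,20,.155),'inner',ray(c,402,214,.155),'roof',ray(c,406,223,.165),ray(c,427,3,.165))
cv2.imwrite("pics/w0c.png",cv2.resize(c[0][110:250,310:510],None,fx=4,fy=4,interpolation=cv2.INTER_CUBIC)[:,:,::-1])
h=ray(c,357,173,.155);print(tool([h[0],h[1],.121]))
E
```

```text
handle [0.58   0.0164 0.155 ] knob [0.6754 0.0102 0.197 ] btn [0.6768 0.169  0.187 ]
door outer edge [ 0.6202 -0.0246  0.155 ] [0.6201 0.16   0.155 ] inner [ 0.6311 -0.0264  0.155 ] roof [ 0.6337 -0.0328  0.165 ] [0.6292 0.1717 0.165 ]
[ 40.  -11.  198.9]
```

View pics/w0c.png

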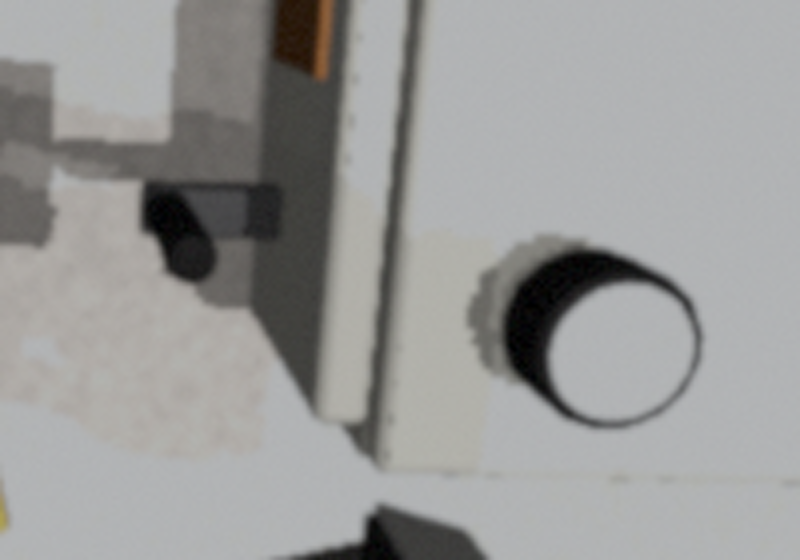

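```bash
python3 -m jog '[[[41,-10,60],0,0.32],[[41,-10,100],0,0.32],[[41,-10,110],0,0.32],[[41,-10,130],0,0.32],[[41,-10,150],0,0.32],[[41,-10,170],0,0.32],[[41,-10,185],0,0.32],[[41,-10,199],0,0.32]]'
python3 -m jog '[[[0,0,0],0,1],[[0,0,0],0,1],[[0,0,0],0,1],[[0,0,0],0,1],[[0,0,0],0,1]]' 15
```

```text
time: 3.4
eef_pos: [0.5816, 0.0139, 0.12]
ee_rot: [[0.999, 0.034, 0.0], [0.034, -0.999, 0.0], [0.0, -0.0, -1.0]]
ft_force: [0.3, -0.2, 0.8]
gripper_width: 0.0317
time: 4.03
eef_pos: [0.581, 0.0139, 0.1213]
ee_rot: [[0.999, 0.035, -0.002], [0.035, -0.999, -0.0], [-0.002, 0.0, -1.0]]
ft_force: [-6.1, -0.6, 2.8]
gripper_width: 0.0137
```

```bash
python3 -m jog '[[[-4,0,0],0,1],[[-8,0,0],0,1],[[-12,0,0],0,1],[[-12,0,0],0,1]]'
```

```text
time: 4.53
eef_pos: [0.5706, 0.0157, 0.1215]
ee_rot: [[0.999, 0.034, 0.004], [0.034, -0.999, 0.004], [0.004, -0.004, -1.0]]
ft_force: [2.5, 7.2, -0.3]
gripper_width: 0.0138
```

```bash
python3 -m jog '[[[-6,-2,0],0,1],[[-12,-4,0],0,1],[[-18,-6,0],0,1],[[-18,-6,0],0,1]]'
python3 - <<'E'
from h import *
h=np.array([.626,.2505]);r=np.array([.581,.0145])-h
s=arm.observe();R=np.array(s["ee_rot"])[:2,:2];p0=np.array(s["eef_pos"][:2])
for th in np.arange(.1,1.66,.1):
    C=np.array([[np.cos(th),np.sin(th)],[-np.sin(th),np.cos(th)]])
    print(round(th,2),(h+C@r).round(4),(R.T@(h+C@r-p0)*1000).round(0))
E
```

```text
time: 5.03
eef_pos: [0.552, 0.0206, 0.1215]
ee_rot: [[0.999, 0.034, 0.003], [0.034, -0.999, 0.003], [0.003, -0.003, -1.0]]
ft_force: [2.0, 5.8, 0.4]
gripper_width: 0.0135
0.1 [0.5577 0.0202] [6. 1.]
0.2 [0.535  0.0281] [-17.  -8.]
0.3 [0.5133 0.0383] [-38. -19.]
0.4 [0.4926 0.0507] [-58. -32.]
0.5 [0.4734 0.065 ] [-77. -47.]
0.6 [0.4556 0.0811] [-94. -64.]
0.7 [0.4395 0.099 ] [-110.  -82.]
0.8 [0.4254 0.1184] [-123. -102.]
0.9 [0.4132 0.139 ] [-135. -123.]
1.0 [0.4031 0.1609] [-144. -145.]
1.1 [0.3953 0.1836] [-151. -168.]
1.2 [0.3897 0.2069] [-156. -192.]
1.3 [0.3866 0.2307] [-158. -216.]
1.4 [0.3858 0.2547] [-158. -240.]
1.5 [0.3874 0.2787] [-156. -264.]
1.6 [0.3914 0.3024] [-151. -287.]
```

```bash
python3 -m jog '[[[-17,-8,0],0.05,1],[[-38,-19,0],0.1,1],[[-58,-32,0],0.15,1],[[-77,-47,0],0.2,1],[[-94,-64,0],0.25,1],[[-110,-82,0],0.3,1],[[-123,-102,0],0.35,1],[[-123,-102,0],0.35,1]]'
python3 - <<'E'
from h import *
h=np.array([.626,.2505]);r=np.array([.581,.0145])-h
s=arm.observe();R=np.array(s["ee_rot"])[:2,:2];p0=np.array(s["eef_pos"][:2])
for th in np.arange(.8,1.61,.1):
    C=np.array([[np.cos(th),np.sin(th)],[-np.sin(th),np.cos(th)]])
    print(round(th,2),(R.T@(h+C@r-p0)*1000).round(0))
E
```

```text
time: 6.02
eef_pos: [0.4249, 0.1172, 0.1215]
ee_rot: [[0.951, -0.308, 0.002], [-0.308, -0.951, -0.0], [0.002, -0.0, -1.0]]
ft_force: [-1.2, -1.2, 0.4]
gripper_width: 0.0136
0.8 [ 0. -1.]
0.9 [-18. -17.]
1.0 [-34. -35.]
1.1 [-49. -54.]
1.2 [-61. -75.]
1.3 [-71. -96.]
1.4 [ -80. -119.]
1.5 [ -85. -142.]
1.6 [ -89. -166.]
```

```bash
python3 -m jog '[[[-18,-17,0],0.05,1],[[-34,-35,0],0.1,1],[[-49,-54,0],0.15,1],[[-61,-75,0],0.2,1],[[-71,-96,0],0.25,1],[[-80,-119,0],0.3,1],[[-85,-142,0],0.35,1],[[-85,-142,0],0.35,1]]'
python3 -m jog '[[[0,0,0],0,0.4],[[0,0,0],0,0.4],[[0,0,-20],0,0.4],[[0,0,-60],0,0.4],[[0,0,-120],0,-1],[[0,0,-180],0,-1],[[0,0,-200],0,-1]]'
python3 - <<'E'
from h import *
print(arm.observe()["ee_rot"]); print('above tray',tool([.46,.13,.36]))
E
```

```text
time: 7.02
eef_pos: [0.3889, 0.2786, 0.1213]
ee_rot: [[0.788, -0.615, 0.0], [-0.615, -0.788, 0.0], [0.0, -0.001, -1.0]]
ft_force: [-1.6, 0.3, 3.8]
gripper_width: 0.0137
time: 7.9
eef_pos: [0.3897, 0.278, 0.3254]
ee_rot: [[0.786, -0.618, 0.007], [-0.618, -0.786, 0.003], [0.004, -0.006, -1.0]]
ft_force: [-0.1, 0.7, -0.5]
gripper_width: 0.0546
[[ 0.78626604 -0.61784856  0.00699076]
 [-0.61787555 -0.78627187  0.00252096]
 [ 0.00393906 -0.00630157 -0.99997239]]
above tray [146.8  72.7 -34.5]
```

```bash
python3 - <<'E'
from h import *
print(tool([.50,.20,.36]))
E
python3 -m jog '[[[130,-14,-35],-0.666,-1],[[130,-14,-35],-0.666,-1],[[130,-14,-35],-0.666,-1],[[130,-14,-35],-0.666,-1],[[130,-14,-35],-0.666,-1],[[130,-14,-35],-0.666,-1]]'
python3 - <<'E'
from h import *
s=arm.observe();print(s["eef_pos"],s["ee_rot"][0])
c=cam("wrist","w1"); 
for b in blobs(c,(95,80,50),(125,255,255),.1,100):print(b)
E
```

```text
[135.   -7.1 -34. ]
time: 8.65
eef_pos: [0.4987, 0.2086, 0.355]
ee_rot: [[1.0, -0.001, -0.001], [-0.001, -1.0, -0.0], [-0.001, 0.0, -1.0]]
ft_force: [0.2, -0.7, 0.1]
gripper_width: 0.0941
[0.49871412 0.20858211 0.35503478] [ 0.99999861 -0.00104114 -0.00129923]
{'px': (593, 236), 'a': 8331.5, 'xy': (0.8769, 0.1008), 'size': (0.1932, 0.0943), 'ang': -89.5}
{'px': (340, 181), 'a': 449.0, 'xy': (0.5268, 0.1879), 'size': (0.0395, 0.0225), 'ang': 78.1}
{'px': (627, 75), 'a': 2448.0, 'xy': (0.8743, 0.3311), 'size': (0.1358, 0.0414), 'ang': 89.9}
```

View pics/w1.png

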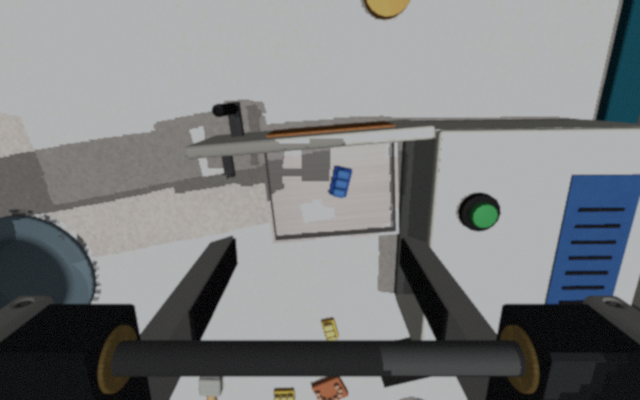

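```bash
python3 - <<'E'
from h import *
np.set_printoptions(precision=4,suppress=True)
c=cam("wrist")
for n,u,v,z in [('BL',275,238,.098),('BR',396,230,.098),('TR',394,150,.08),('doorL',190,157,.155),('doorR',434,138,.155),('handle',217,109,.155),('BLf',277,232,.08),('BRf',391,225,.08)]: print(n,ray(c,u,v,z))
for b in blobs(c,(95,80,50),(125,255,255),.096,100)[1:2]:print(b)
s=arm.observe();print(tool([*b['xy'],.15]))
cv2.imwrite("pics/w1c.png",cv2.resize(c[0][90:260,180:460],None,fx=2.8,fy=2.8,interpolation=cv2.INTER_CUBIC)[:,:,::-1])
E
```

```text
BL [0.4387 0.1076 0.098 ]
BR [0.6055 0.1196 0.098 ]
TR [0.5997 0.2269 0.08  ]
doorL [0.3548 0.2302 0.155 ]
doorR [0.6263 0.2513 0.155 ]
handle [0.3896 0.2822 0.155 ]
BLf [0.4394 0.1093 0.08  ]
BRf [0.6023 0.12   0.08  ]
{'px': (340, 182), 'a': 446.5, 'xy': (0.527, 0.1869), 'size': (0.0396, 0.0227), 'ang': 78.5}
[ 28.3  21.8 205.5]
```

View pics/w1c.png

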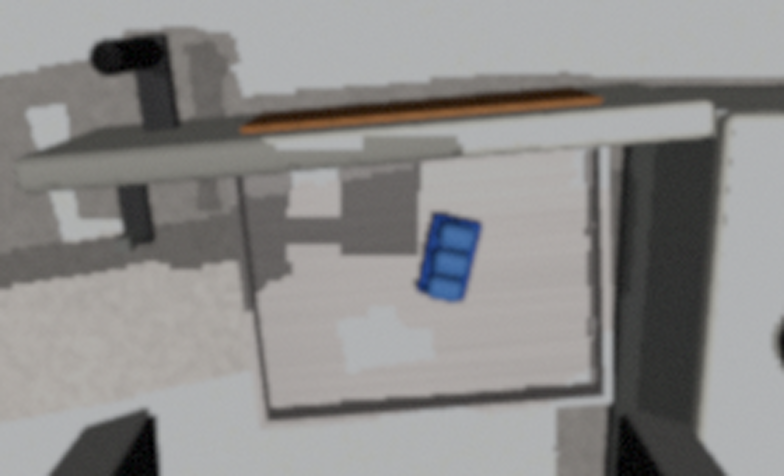

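```bash
python3 -m jog '[[[28,22,50],0.2,-0.06],[[28,22,100],0.2,-0.06],[[28,22,150],0.2,-0.06],[[28,22,190],0.2,-0.06],[[28,22,220],0.2,-0.06],[[28,22,250],0.2,-0.06],[[28,22,265],0.2,-0.06],[[28,22,272],0.2,-0.06]]'
python3 -m jog '[[[0,0,0],0,-0.06],[[0,0,0],0,1],[[0,0,0],0,1],[[0,0,0],0,1],[[0,0,0],0,1],[[0,0,-20],0,1],[[0,0,-60],0,1],[[0,0,-100],0,1]]' 15
```

```text
time: 9.75
eef_pos: [0.5269, 0.1869, 0.0835]
ee_rot: [[0.98, -0.198, -0.0], [-0.198, -0.98, -0.0], [-0.0, 0.0, -1.0]]
ft_force: [-0.0, 0.4, -0.3]
gripper_width: 0.0498
time: 10.75
eef_pos: [0.5266, 0.1867, 0.1846]
ee_rot: [[0.98, -0.198, -0.001], [-0.198, -0.98, -0.0], [-0.001, 0.0, -1.0]]
ft_force: [1.1, 0.1, -0.1]
gripper_width: 0.0236
```

```bash
python3 -m jog '[[[0,0,-50],0,1],[[0,0,-80],0,1],[[205,340,-80],0,1],[[205,340,-80],0,1],[[205,340,-80],0,1],[[205,340,-80],0,1],[[205,340,-80],0,1],[[205,340,-80],0,1]]'
python3 -m jog '[[[0,0,0],0,1],[[0,0,0],0,1]]'
python3 - <<'E'
from h import *
print(tool([.661,-.187,.008]))
E
```

```text
time: 11.75
eef_pos: [0.6535, -0.1683, 0.2636]
ee_rot: [[0.98, -0.198, -0.0], [-0.198, -0.98, 0.0], [-0.0, -0.0, -1.0]]
ft_force: [0.5, -0.4, 0.2]
gripper_width: 0.0236
time: 12.0
eef_pos: [0.6529, -0.1661, 0.2634]
ee_rot: [[0.98, -0.198, -0.001], [-0.198, -0.98, 0.001], [-0.001, -0.001, -1.0]]
ft_force: [0.2, 0.0, -0.3]
gripper_width: 0.0241
[ 12.3  19.1 255.3]
```

```bash
python3 -m jog '[[[12,19,50],0,1],[[12,19,100],0,1],[[12,19,150],0,1],[[12,19,190],0,1],[[12,19,220],0,1],[[12,19,240],0,1],[[12,19,250],0,1],[[12,19,255],0,1]]'
```

```text
time: 13.0
eef_pos: [0.6618, -0.1871, 0.0094]
ee_rot: [[0.98, -0.198, 0.001], [-0.198, -0.98, -0.0], [0.001, 0.0, -1.0]]
ft_force: [0.2, -0.5, 0.4]
gripper_width: 0.0234
```

```bash
python3 -m jog '[[[0,0,0],0,1],[[0,0,0],0,0.1],[[0,0,0],0,0.1],[[0,0,-30],0,0.1],[[0,0,-90],0,-0.3],[[0,0,-150],0,-0.3],[[0,0,-210],0,-0.3],[[0,0,-250],0,-0.3]]'; python3 - <<'E'
from h import *
print(tool([.50,-.15,.30]))
E
```

```text
time: 14.0
eef_pos: [0.662, -0.1878, 0.2635]
ee_rot: [[0.98, -0.198, 0.005], [-0.198, -0.98, -0.002], [0.005, 0.001, -1.0]]
ft_force: [-0.6, 0.2, -0.8]
gripper_width: 0.0612
[-166.1   -4.8  -37.3]
```

```bash
python3 -m jog '[[[-180,18,-70],-0.2,-1],[[-180,18,-70],-0.2,-1],[[-180,18,-70],-0.2,-1],[[-180,18,-70],-0.2,-1],[[-180,18,-70],-0.2,-1],[[-180,18,-70],-0.2,-1]]'
python3 - <<'E'
from h import *
s=arm.observe();print(s["eef_pos"],s["ee_rot"][0])
c=cam("wrist","w2"); 
for b in blobs(c,(20,70,50),(36,255,255),.015,80):print('Y',b)
for b in blobs(c,(95,80,50),(125,255,255),.02,100):print('B',b)
t=cam("top")
for b in blobs(t,(18,70,60),(38,255,255),.02,15):
    if 300<b['px'][0]<460:print('Yt',b)
for b in blobs(t,(95,80,50),(125,255,255),.02,20):print('Bt',b['px'],b['xy'],b['size'])
E
```

```text
time: 14.75
eef_pos: [0.4818, -0.1694, 0.3278]
ee_rot: [[1.0, 0.001, -0.001], [0.001, -1.0, 0.001], [-0.001, -0.001, -1.0]]
ft_force: [-1.1, 0.4, -1.0]
gripper_width: 0.0943
[ 0.48180363 -0.16938864  0.32784353] [ 9.99998633e-01  7.69396569e-04 -1.46366059e-03]
Y {'px': (529, 371), 'a': 448.5, 'xy': (0.8524, -0.5322), 'size': (0.1303, 0.0432), 'ang': -86.1}
Y {'px': (511, 334), 'a': 100.5, 'xy': (0.8123, -0.4691), 'size': (0.0315, 0.0254), 'ang': -13.9}
Y {'px': (110, 362), 'a': 602.5, 'xy': (0.122, -0.5262), 'size': (0.1542, 0.049), 'ang': 70.8}
Y {'px': (341, 282), 'a': 290.5, 'xy': (0.5188, -0.3722), 'size': (0.0438, 0.0231), 'ang': 70.5}
Y {'px': (286, 217), 'a': 321.0, 'xy': (0.4316, -0.2591), 'size': (0.0383, 0.0227), 'ang': 0.1}
Y {'px': (344, 117), 'a': 417.5, 'xy': (0.518, -0.1106), 'size': (0.0385, 0.0232), 'ang': -76.3}
B {'px': (615, 246), 'a': 2945.5, 'xy': (0.9431, -0.3033), 'size': (0.1753, 0.0491), 'ang': -90.0}
B {'px': (440, 172), 'a': 494.5, 'xy': (0.6586, -0.1876), 'size': (0.0428, 0.028), 'ang': 79.1}
B {'px': (633, 141), 'a': 591.5, 'xy': (0.9311, -0.1305), 'size': (0.1012, 0.0252), 'ang': -89.8}
Yt {'px': (389, 250), 'a': 30.5, 'xy': (0.289, -0.2922), 'size': (0.0739, 0.0095), 'ang': 84.7}
Yt {'px': (337, 189), 'a': 17.5, 'xy': (0.521, -0.1055), 'size': (0.0239, 0.0159), 'ang': -45.6}
Yt {'px': (410, 188), 'a': 35.5, 'xy': (0.5194, -0.3742), 'size': (0.033, 0.019), 'ang': 70.8}
Bt (495, 270) (0.2139, -0.6821) (0.0929, 0.0928)
Bt (548, 264) (0.2314, -0.8766) (0.0977, 0.0952)
Bt (360, 151) (0.6617, -0.1901) (0.0479, 0.0313)
Bt (33, 166) (0.6163, 1.0414) (0.1557, 0.0829)
Bt (275, 99) (0.8636, 0.1286) (0.2132, 0.0851)
Bt (136, 80) (0.9453, 0.6594) (0.3679, 0.0483)
Bt (276, 77) (0.9458, 0.1248) (0.6096, 0.0491)
Bt (502, 76) (0.9423, -0.7348) (0.2203, 0.0466)
Bt (413, 77) (0.9448, -0.3992) (0.3548, 0.05)
```

View pics/w2.png

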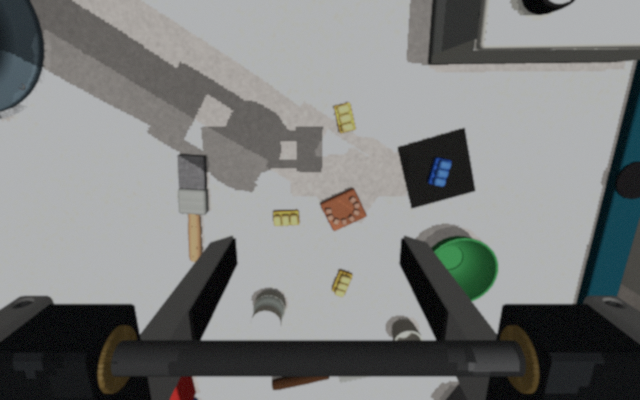

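```bash
python3 -m jog '[[[36,-58,62],-0.18,-0.06],[[36,-58,124],-0.24,-0.06],[[36,-58,186],-0.24,-0.06],[[36,-58,240],-0.24,-0.06],[[36,-58,280],-0.24,-0.06],[[36,-58,305],-0.24,-0.06],[[36,-58,318],-0.24,-0.06],[[36,-58,324],-0.24,-0.06]]'
python3 -m jog '[[[0,0,0],0,-0.06],[[0,0,0],0,1],[[0,0,0],0,1],[[0,0,0],0,1],[[0,0,0],0,1],[[0,0,-50],0,1],[[0,0,-110],0,1],[[0,0,-170],0,1]]' 15
python3 - <<'E'
from h import *
print(arm.observe()["ee_rot"][0],tool([.566,.179,.18]))
E
```

```text
time: 15.85
eef_pos: [0.5175, -0.1113, 0.0044]
ee_rot: [[0.971, 0.238, -0.0], [0.238, -0.971, 0.0], [-0.0, -0.0, -1.0]]
ft_force: [0.3, 0.7, 0.6]
gripper_width: 0.0499
time: 16.85
eef_pos: [0.5166, -0.1111, 0.1764]
ee_rot: [[0.971, 0.238, -0.001], [0.238, -0.971, 0.0], [-0.001, -0.001, -1.0]]
ft_force: [0.2, -0.5, 0.0]
gripper_width: 0.0238
[ 9.71230327e-01  2.38140801e-01 -7.81185867e-04] [ 117.  -270.    -3.6]
```

```bash
python3 -m jog '[[[0,0,-25],0,1],[[112,-271,-25],0.175,1],[[112,-271,-25],0.175,1],[[112,-271,-25],0.175,1],[[112,-271,-25],0.175,1],[[112,-271,-25],0.175,1],[[112,-271,-25],0.175,1],[[112,-271,-25],0.175,1]]'
python3 - <<'E'
from h import *
print(arm.observe()["ee_rot"][0],tool([.561,.179,.086]))
E
```

```text
time: 17.85
eef_pos: [0.5611, 0.1781, 0.1995]
ee_rot: [[0.998, 0.066, -0.001], [0.066, -0.998, -0.001], [-0.001, 0.0, -1.0]]
ft_force: [-0.0, 0.1, -0.7]
gripper_width: 0.0236
[ 9.97850972e-01  6.55195560e-02 -7.91471506e-04] [  0.   -0.9 113.5]
```

```bash
python3 -m jog '[[[0,0,40],0,1],[[0,0,70],0,1],[[0,0,95],0,1],[[0,0,107],0,1],[[0,0,113],0,1],[[0,0,113],0,0.28],[[0,0,113],0,0.28],[[0,0,113],0,0.28]]'
python3 -m jog '[[[0,0,-20],0,0.28],[[0,0,-60],0,0.28],[[0,0,-120],0,0.28],[[0,0,-180],0,-0.06],[[0,0,-190],0,-0.06]]'
python3 - <<'E'
from h import *
print(arm.observe()["ee_rot"][0],tool([.45,-.2,.25]))
E
```

```text
time: 18.85
eef_pos: [0.562, 0.1787, 0.0878]
ee_rot: [[0.998, 0.066, 0.002], [0.066, -0.998, 0.0], [0.002, -0.0, -1.0]]
ft_force: [-0.4, 0.2, -0.0]
gripper_width: 0.0337
time: 19.48
eef_pos: [0.564, 0.179, 0.2848]
ee_rot: [[0.998, 0.066, 0.012], [0.066, -0.998, 0.001], [0.012, -0.001, -1.0]]
ft_force: [0.8, -0.3, 0.2]
gripper_width: 0.0486
[0.99776834 0.06569241 0.01195149] [-139.   370.7   32.9]
```

```bash
python3 -m jog '[[[-137,341,-10],0.066,-0.06],[[-137,341,-10],0.066,-0.06],[[-137,341,-10],0.066,-0.06],[[-137,341,-10],0.066,-0.06],[[-137,341,-10],0.066,-0.06],[[-137,341,-10],0.066,-0.06],[[-137,341,-10],0.066,-0.06],[[-137,341,-10],0.066,-0.06]]'
python3 - <<'E'
from h import *
s=arm.observe();print(s["eef_pos"],s["ee_rot"][0])
c=cam("wrist","w3"); 
for b in blobs(c,(20,70,50),(36,255,255),.015,80):
  if 200<b['px'][0]<480: print('Y',b,tool([*b['xy'],.004]))
E
```

```text
time: 20.48
eef_pos: [0.4469, -0.1702, 0.2867]
ee_rot: [[1.0, -0.001, -0.0], [-0.001, -1.0, 0.001], [-0.0, -0.001, -1.0]]
ft_force: [-0.3, 0.2, -0.0]
gripper_width: 0.0501
[ 0.44693978 -0.17015643  0.28673966] [ 9.99999778e-01 -6.05177387e-04 -2.77448465e-04]
Y {'px': (430, 360), 'a': 380.5, 'xy': (0.6243, -0.4902), 'size': (0.1341, 0.029), 'ang': -79.2} [177.  320.8 282.5]
Y {'px': (206, 360), 'a': 449.0, 'xy': (0.2686, -0.4904), 'size': (0.1348, 0.0293), 'ang': 80.6} [-178.7  320.7  282.6]
Y {'px': (364, 298), 'a': 263.5, 'xy': (0.5136, -0.3728), 'size': (0.0458, 0.0243), 'ang': -75.3} [ 66.4 203.3 282.6]
Y {'px': (207, 250), 'a': 117.0, 'xy': (0.286, -0.2957), 'size': (0.0715, 0.0058), 'ang': 84.5} [-161.1  126.   282.7]
Y {'px': (307, 226), 'a': 377.0, 'xy': (0.4312, -0.2591), 'size': (0.0377, 0.0236), 'ang': 3.2} [-15.9  89.5 282.7]
```

```bash
python3 -m jog '[[[-16,89,0],1.55,-0.06],[[-16,89,40],1.55,-0.06],[[-16,89,80],1.55,-0.06],[[-16,89,120],1.55,-0.06],[[-16,89,150],1.55,-0.06],[[-16,89,180],1.55,-0.06],[[-16,89,200],1.55,-0.06],[[-16,89,200],1.55,-0.06]]'
python3 - <<'E'
from h import *
print(arm.observe()["ee_rot"],tool([.4314,-.2595,.004]))
E
```

```text
time: 21.52
eef_pos: [0.4307, -0.2569, 0.0847]
ee_rot: [[0.067, -0.998, -0.003], [-0.998, -0.067, 0.003], [-0.003, 0.003, -1.0]]
ft_force: [0.5, -0.1, 0.2]
gripper_width: 0.0495
[[ 0.06714403 -0.9977381  -0.00321905]
 [-0.99773723 -0.06715452  0.00327027]
 [-0.00347904  0.00299219 -0.99998947]] [ 3.  -0.8 80.7]
```

```bash
python3 -m jog '[[[2,0,40],0.04,-0.06],[[2,0,65],0.04,-0.06],[[2,0,80],0.04,-0.06],[[2,0,80],0.04,-0.06],[[2,0,80],0.04,1],[[2,0,80],0.04,1],[[2,0,80],0.04,1],[[2,0,80],0.04,1]]' 15
python3 -m jog '[[[0,0,-60],0,1],[[0,0,-120],0,1],[[0,0,-180],0,1],[[0,0,-210],0,1]]'
python3 - <<'E'
from h import *
print(arm.observe()["ee_rot"],tool([.469,.173,.20]))
E
```

```text
time: 22.52
eef_pos: [0.4316, -0.2622, 0.0077]
ee_rot: [[0.03, -1.0, 0.001], [-1.0, -0.03, -0.001], [0.001, -0.001, -1.0]]
ft_force: [-0.2, 0.3, 2.8]
gripper_width: 0.0235
time: 23.02
eef_pos: [0.4321, -0.2626, 0.2209]
ee_rot: [[0.03, -1.0, 0.004], [-1.0, -0.03, -0.004], [0.004, -0.004, -1.0]]
ft_force: [-0.2, 0.3, -0.5]
gripper_width: 0.0234
[[ 0.03019349 -0.99953588  0.00404799]
 [-0.99953625 -0.03020903 -0.00383424]
 [ 0.00395475 -0.00393034 -0.99998446]] [-434.3  -50.    19.4]
```

```bash
python3 -m jog '[[[-434,-50,0],-1.607,1],[[-434,-50,0],-1.607,1],[[-434,-50,0],-1.607,1],[[-434,-50,0],-1.607,1],[[-434,-50,0],-1.607,1],[[-434,-50,0],-1.607,1],[[-434,-50,0],-1.607,1],[[-434,-50,0],-1.607,1]]'
python3 - <<'E'
from h import *
print(arm.observe()["ee_rot"],tool([.469,.173,.089]))
E
```

```text
time: 24.02
eef_pos: [0.4671, 0.1773, 0.2166]
ee_rot: [[1.0, -0.028, -0.001], [-0.028, -1.0, 0.0], [-0.001, -0.0, -1.0]]
ft_force: [-0.5, -0.2, -0.6]
gripper_width: 0.0235
[[ 9.99610745e-01 -2.78885098e-02 -7.67931604e-04]
 [-2.78881686e-02 -9.99610947e-01  4.51506162e-04]
 [-7.80224672e-04 -4.29914205e-04 -9.99999603e-01]] [  2.1   4.3 127.6]
```

```bash
python3 -m jog '[[[2,4,40],-0.09,1],[[2,4,75],-0.09,1],[[2,4,105],-0.09,1],[[2,4,120],-0.09,1],[[2,4,127],-0.09,1],[[2,4,128],-0.09,0.3],[[2,4,128],-0.09,0.3],[[2,4,128],-0.09,0.3]]'
python3 -m jog '[[[0,0,-20],0,0.3],[[0,0,-60],0,0.3],[[0,0,-120],0,0.3],[[0,0,-180],0,-0.06],[[0,0,-200],0,-0.06]]'
python3 - <<'E'
from h import *
print(arm.observe()["ee_rot"][0],tool([.50,-.25,.29]))
E
```

```text
time: 25.02
eef_pos: [0.4705, 0.1697, 0.0898]
ee_rot: [[0.999, 0.049, 0.002], [0.049, -0.999, 0.0], [0.002, -0.0, -1.0]]
ft_force: [-0.1, 0.2, 0.2]
gripper_width: 0.0327
time: 25.65
eef_pos: [0.4715, 0.1698, 0.2941]
ee_rot: [[0.999, 0.05, 0.008], [0.05, -0.999, 0.001], [0.008, -0.001, -1.0]]
ft_force: [-0.4, 0.7, -0.3]
gripper_width: 0.0485
[0.99873609 0.04958055 0.00824531] [  7.6 420.7   3.9]
```

```bash
python3 -m jog '[[[8,420,0],0.05,-0.06],[[8,420,0],0.05,-0.06],[[8,420,0],0.05,-0.06],[[8,420,0],0.05,-0.06],[[8,420,0],0.05,-0.06],[[8,420,0],0.05,-0.06],[[8,420,0],0.05,-0.06],[[8,420,0],0.05,-0.06]]'
python3 - <<'E'
from h import *
s=arm.observe();print(s["eef_pos"],s["ee_rot"][0])
c=cam("wrist","w4"); 
for b in blobs(c,(20,70,50),(36,255,255),.015,80):
  if 200<b['px'][0]<480: print('Y',b,tool([*b['xy'],.004]))
E
```

```text
time: 26.65
eef_pos: [0.4978, -0.2517, 0.2872]
ee_rot: [[1.0, -0.005, -0.002], [-0.005, -1.0, 0.002], [-0.002, -0.002, -1.0]]
ft_force: [0.7, 1.2, -0.0]
gripper_width: 0.0501
[ 0.49775452 -0.25173963  0.2872467 ] [ 0.99998674 -0.00460632 -0.00230217]
Y {'px': (431, 364), 'a': 429.5, 'xy': (0.673, -0.5714), 'size': (0.1328, 0.0296), 'ang': -80.1} [176.4 321.4 282.6]
Y {'px': (206, 358), 'a': 368.0, 'xy': (0.3176, -0.5713), 'size': (0.1345, 0.03), 'ang': 79.5} [-179.   322.2  283.2]
Y {'px': (334, 247), 'a': 376.0, 'xy': (0.5194, -0.3727), 'size': (0.0418, 0.0231), 'ang': 70.6} [ 22.3 123.1 283.2]
```

View pics/w4.png

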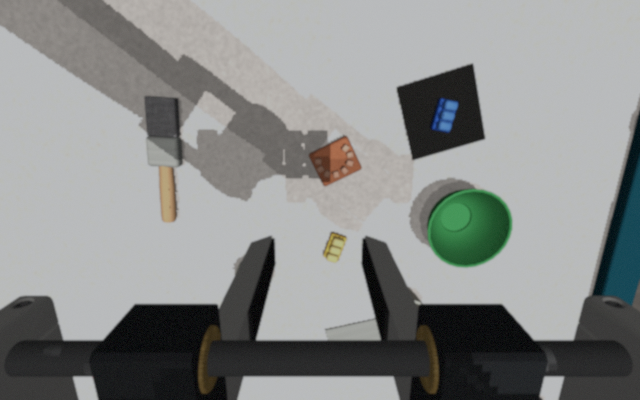

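```bash
python3 -m jog '[[[22,122,20],0.18,-0.06],[[22,122,80],0.345,-0.06],[[22,122,140],0.345,-0.06],[[22,122,190],0.345,-0.06],[[22,122,230],0.345,-0.06],[[22,122,260],0.345,-0.06],[[22,122,276],0.345,-0.06],[[22,122,283],0.345,-0.06]]'
python3 -m jog '[[[0,0,0],0,-0.06],[[0,0,0],0,1],[[0,0,0],0,1],[[0,0,0],0,1],[[0,0,0],0,1],[[0,0,-50],0,1],[[0,0,-110],0,1],[[0,0,-170],0,1]]' 15
python3 -m jog '[[[0,0,-30],0,1],[[0,0,-30],0,1]]'
python3 - <<'E'
from h import *
print(arm.observe()["ee_rot"][0],tool([.515,.175,.20]))
E
```

```text
time: 27.7
eef_pos: [0.5208, -0.3706, 0.0057]
ee_rot: [[0.941, -0.338, -0.0], [-0.338, -0.941, 0.0], [-0.0, -0.0, -1.0]]
ft_force: [0.2, -0.8, -0.2]
gripper_width: 0.0497
time: 28.7
eef_pos: [0.5201, -0.3712, 0.1772]
ee_rot: [[0.941, -0.339, -0.001], [-0.339, -0.941, 0.001], [-0.001, -0.0, -1.0]]
ft_force: [0.1, -0.1, 0.1]
gripper_width: 0.0235
time: 28.95
eef_pos: [0.5216, -0.3727, 0.2089]
ee_rot: [[0.941, -0.339, 0.004], [-0.339, -0.941, -0.004], [0.005, 0.003, -1.0]]
ft_force: [0.8, -0.2, -0.5]
gripper_width: 0.0237
[ 0.94088718 -0.33869617  0.00402727] [-191.7 -513.1    6.6]
```

```bash
python3 -m jog '[[[-192,-513,-5],-0.41,1],[[-192,-513,-5],-0.41,1],[[-192,-513,-5],-0.41,1],[[-192,-513,-5],-0.41,1],[[-192,-513,-5],-0.41,1],[[-192,-513,-5],-0.41,1],[[-192,-513,-5],-0.41,1],[[-192,-513,-5],-0.41,1]]'
python3 - <<'E'
from h import *
print(arm.observe()["ee_rot"][0],tool([.515,.175,.20]))
c=cam("wrist","w5");print(arm.observe()["gripper_width"])
for b in blobs(c,(20,70,50),(36,255,255),.095,80):
  if 200<b['px'][0]<480: print('Y',b)
for b in blobs(c,(20,70,50),(36,255,255),.095,80):
  if 200<b['px'][0]<480: print('Y',b)
E
```

```text
time: 29.95
eef_pos: [0.5125, 0.1303, 0.2077]
ee_rot: [[0.998, 0.064, -0.004], [0.064, -0.998, -0.0], [-0.004, 0.0, -1.0]]
ft_force: [0.9, -0.3, -0.2]
gripper_width: 0.0236
[ 0.99792495  0.06426107 -0.00403746] [  5.4 -44.4   7.6]
0.023230206968611476
Y {'px': (374, 363), 'a': 304.0, 'xy': (0.5806, -0.0429), 'size': (0.0853, 0.0121), 'ang': -81.9}
Y {'px': (262, 361), 'a': 303.5, 'xy': (0.466, -0.0506), 'size': (0.0856, 0.0116), 'ang': 88.3}
Y {'px': (318, 260), 'a': 2765.5, 'xy': (0.5161, 0.0654), 'size': (0.0754, 0.04), 'ang': -86.2}
Y {'px': (378, 142), 'a': 1016.5, 'xy': (0.5594, 0.1819), 'size': (0.033, 0.0233), 'ang': -86.3}
Y {'px': (272, 144), 'a': 1073.0, 'xy': (0.4702, 0.1744), 'size': (0.0366, 0.0233), 'ang': -86.3}
Y {'px': (374, 363), 'a': 304.0, 'xy': (0.5806, -0.0429), 'size': (0.0853, 0.0121), 'ang': -81.9}
Y {'px': (262, 361), 'a': 303.5, 'xy': (0.466, -0.0506), 'size': (0.0856, 0.0116), 'ang': 88.3}
Y {'px': (318, 260), 'a': 2765.5, 'xy': (0.5161, 0.0654), 'size': (0.0754, 0.04), 'ang': -86.2}
Y {'px': (378, 142), 'a': 1016.5, 'xy': (0.5594, 0.1819), 'size': (0.033, 0.0233), 'ang': -86.3}
Y {'px': (272, 144), 'a': 1073.0, 'xy': (0.4702, 0.1744), 'size': (0.0366, 0.0233), 'ang': -86.3}
```

View pics/w5.png

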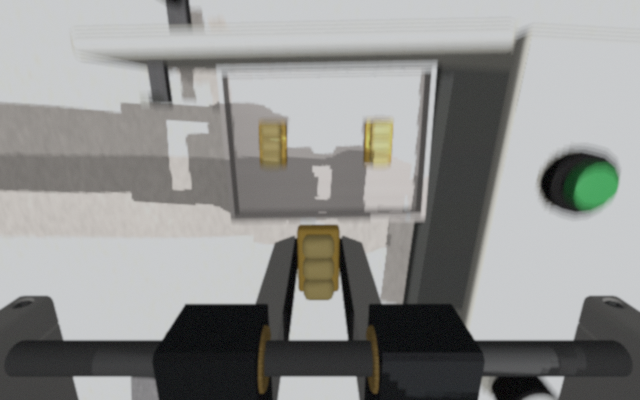

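```bash
python3 -m jog '[[[4,-46,0],0,1],[[4,-46,0],0,1],[[4,-46,40],0,1],[[4,-46,75],0,1],[[4,-46,100],0,1],[[4,-46,114],0,1],[[4,-46,120],0,1],[[4,-46,121],0,1]]'
python3 -m jog '[[[0,0,0],0,0.3],[[0,0,0],0,0.3],[[0,0,0],0,0.3],[[0,0,-20],0,0.3],[[0,0,-60],0,0.3],[[0,0,-120],0,0.3],[[0,0,-180],0,-0.06],[[0,0,-210],0,-0.06]]'
python3 - <<'E'
from h import *
s=arm.observe();print(s["eef_pos"],s["ee_rot"][0],tool([.46,.23,.33]))
E
```

```text
time: 31.0
eef_pos: [0.5155, 0.1743, 0.0896]
ee_rot: [[0.998, 0.064, 0.0], [0.064, -0.998, -0.0], [0.0, 0.0, -1.0]]
ft_force: [-0.4, -0.2, -1.4]
gripper_width: 0.0238
time: 32.0
eef_pos: [0.5164, 0.1748, 0.3041]
ee_rot: [[0.998, 0.065, 0.006], [0.065, -0.998, 0.001], [0.006, -0.0, -1.0]]
ft_force: [-0.5, 0.5, -0.9]
gripper_width: 0.0482
[0.51639981 0.17482131 0.30413184] [0.99788462 0.064698   0.00635958] [-52.5 -58.7 -26.2]
```

```bash
python3 -m jog '[[[-52,-58,-26],0.06,0.3],[[-52,-58,-26],0.06,0.3],[[-52,-58,-26],0.06,0.3],[[-52,-58,-26],0.06,0.3]]'
python3 - <<'E'
from h import *
s=arm.observe();print(s["eef_pos"],s["ee_rot"][0])
c=cam("wrist","w6")
for b in blobs(c,(20,70,50),(36,255,255),.095,80):
  if 200<b['px'][0]<480: print('Y',b)
t=cam("top")
for b in blobs(t,(18,70,60),(38,255,255),.02,15):
    print('Yt',b['px'],b['xy'],b['size'])
for b in blobs(t,(95,80,50),(125,255,255),.02,20):
    if 300<b['px'][0]<400: print('Bt',b['px'],b['xy'],b['size'])
E
```

```text
time: 32.5
eef_pos: [0.4598, 0.2284, 0.3243]
ee_rot: [[1.0, 0.004, -0.002], [0.004, -1.0, -0.001], [-0.002, 0.001, -1.0]]
ft_force: [0.0, -0.2, -0.3]
gripper_width: 0.0326
[0.45982932 0.22840587 0.3243021 ] [ 0.99999041  0.00410267 -0.00152986]
Y {'px': (394, 382), 'a': 87.5, 'xy': (0.5764, -0.0972), 'size': (0.0309, 0.0194), 'ang': -75.2}
Y {'px': (242, 362), 'a': 337.0, 'xy': (0.3514, -0.0549), 'size': (0.1207, 0.0194), 'ang': 82.8}
Y {'px': (352, 233), 'a': 243.5, 'xy': (0.5055, 0.1388), 'size': (0.0402, 0.0232), 'ang': -85.8}
Y {'px': (325, 213), 'a': 502.0, 'xy': (0.4685, 0.1724), 'size': (0.0415, 0.0227), 'ang': -89.0}
Y {'px': (397, 208), 'a': 520.5, 'xy': (0.5593, 0.1797), 'size': (0.0416, 0.0228), 'ang': -86.3}
Y {'px': (420, 12), 'a': 934.5, 'xy': (0.5672, 0.3994), 'size': (0.045, 0.028), 'ang': 0.2}
Yt (522, 267) (0.2237, -0.7784) (0.0951, 0.094)
Yt (389, 250) (0.289, -0.2922) (0.0739, 0.0095)
Yt (262, 201) (0.4745, 0.1799) (0.0338, 0.0187)
Yt (272, 191) (0.5116, 0.1424) (0.0339, 0.0188)
Yt (259, 176) (0.5704, 0.1874) (0.0338, 0.0227)
Yt (195, 171) (0.592, 0.428) (0.0609, 0.0565)
Yt (88, 172) (0.5909, 0.8346) (0.084, 0.0645)
Bt (360, 151) (0.6617, -0.1901) (0.0479, 0.0313)
```

View pics/w6.png

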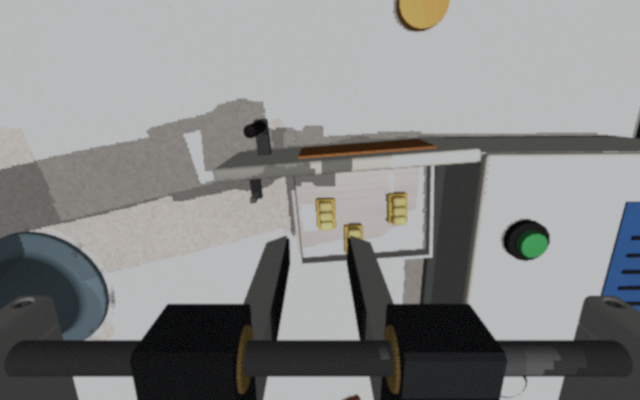

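```bash
python3 -m jog '[[[-71,-50,0],0.67,0.3],[[-71,-50,0],0.67,0.3],[[-71,-50,20],0.67,0.3],[[-71,-50,60],0.67,0.3],[[-71,-50,100],0.67,0.3],[[-71,-50,110],0.67,0.3]]'
python3 - <<'E'
from h import *
print(arm.observe()["ee_rot"][0],tool([.389,.2785,.1213]))
E
```

```text
time: 33.35
eef_pos: [0.3871, 0.2776, 0.2122]
ee_rot: [[0.786, -0.618, -0.006], [-0.618, -0.786, -0.002], [-0.003, 0.005, -1.0]]
ft_force: [0.7, 0.2, -0.4]
gripper_width: 0.0325
[ 0.78603882 -0.61815084 -0.00570229] [ 1.2 -2.4 90.9]
```

```bash
python3 -m jog '[[[1,-2,40],0,0.3],[[1,-2,70],0,0.3],[[1,-2,90],0,0.3],[[1,-2,91],0,1],[[1,-2,91],0,1],[[1,-2,91],0,1],[[1,-2,91],0,1]]' 15
python3 - <<'E'
from h import *
h=np.array([.626,.2505]);r=np.array([.581,.0145])-h
s=arm.observe();R=np.array(s["ee_rot"])[:2,:2];p0=np.array(s["eef_pos"][:2])
for th in np.arange(1.5,.69,-.1):
    C=np.array([[np.cos(th),np.sin(th)],[-np.sin(th),np.cos(th)]])
    print(round(th,2),(R.T@(h+C@r-p0)*1000).round(0))
E
```

```text
time: 34.22
eef_pos: [0.3907, 0.2802, 0.1258]
ee_rot: [[0.787, -0.617, 0.001], [-0.617, -0.787, 0.001], [-0.0, -0.001, -1.0]]
ft_force: [-4.6, 0.4, 6.6]
gripper_width: 0.0136
1.5 [-2.  3.]
1.4 [12. 23.]
1.3 [27. 41.]
1.2 [45. 58.]
1.1 [63. 73.]
1.0 [83. 86.]
0.9 [105.  97.]
0.8 [127. 106.]
0.7 [150. 112.]
```

```bash
python3 -m jog '[[[3,11,0],-0.01,1],[[12,23,0],-0.05,1],[[20,32,0],-0.07,1],[[28,41,0],-0.1,1],[[36,50,0],-0.12,1],[[45,58,0],-0.15,1],[[54,66,0],-0.17,1],[[63,73,0],-0.2,1]]'
python3 -m jog '[[[10,7,0],-0.03,1],[[20,13,0],-0.05,1],[[31,19,0],-0.08,1],[[42,24,0],-0.1,1],[[53,29,0],-0.12,1],[[64,33,0],-0.15,1],[[75,36,0],-0.17,1],[[75,36,0],-0.17,1]]'
python3 - <<'E'
from h import *
h=np.array([.626,.2505]);r=np.array([.581,.0145])-h
s=arm.observe();R=np.array(s["ee_rot"])[:2,:2];p0=np.array(s["eef_pos"][:2])
print(R)
for th in np.arange(.9,-.01,-.05):
    C=np.array([[np.cos(th),np.sin(th)],[-np.sin(th),np.cos(th)]])
    print(round(th,2),(R.T@(h+C@r-p0)*1000).round(0))
E
```

```text
time: 35.22
eef_pos: [0.3973, 0.1831, 0.126]
ee_rot: [[0.894, -0.448, 0.007], [-0.448, -0.894, 0.001], [0.006, -0.004, -1.0]]
ft_force: [5.5, 2.8, -1.0]
gripper_width: 0.0138
time: 36.22
eef_pos: [0.4463, 0.1168, 0.1248]
ee_rot: [[0.956, -0.292, 0.001], [-0.292, -0.956, -0.001], [0.002, 0.0, -1.0]]
ft_force: [-0.1, 0.6, 0.2]
gripper_width: 0.0005
[[ 0.95629569 -0.29239794]
 [-0.29239747 -0.95629673]]
0.9 [-38. -12.]
0.85 [-30.  -3.]
0.8 [-20.   5.]
0.75 [-11.  12.]
0.7 [-1. 19.]
0.65 [ 9. 25.]
0.6 [19. 31.]
0.55 [30. 37.]
0.5 [41. 42.]
0.45 [52. 46.]
0.4 [64. 50.]
0.35 [75. 53.]
0.3 [87. 55.]
0.25 [99. 57.]
0.2 [111.  59.]
0.15 [123.  60.]
0.1 [135.  60.]
0.05 [147.  59.]
-0.0 [159.  58.]
```

```bash
python3 -m jog '[[[0,0,-30],0,1],[[0,0,-70],0,1],[[0,0,-130],0,1],[[-30,-40,-190],0,0.3],[[-60,-80,-200],0,0.3],[[-60,-80,-200],0,0.3]]'
python3 - <<'E'
from h import *
s=arm.observe();print(s["eef_pos"])
c=cam("wrist","w7")
for b in blobs(c,(20,70,50),(36,255,255),.095,80):
  if 200<b['px'][0]<480: print('Y',b)
E
```

```text
time: 36.98
eef_pos: [0.4112, 0.2143, 0.3272]
ee_rot: [[0.958, -0.286, 0.005], [-0.286, -0.958, 0.001], [0.005, -0.003, -1.0]]
ft_force: [-0.4, -0.2, -0.5]
gripper_width: 0.0271
[0.41120169 0.21428774 0.32724327]
Y {'px': (380, 364), 'a': 276.5, 'xy': (0.4175, -0.084), 'size': (0.1205, 0.0189), 'ang': 78.1}
Y {'px': (256, 361), 'a': 218.5, 'xy': (0.2445, -0.0319), 'size': (0.1198, 0.0183), 'ang': 68.4}
Y {'px': (465, 230), 'a': 497.5, 'xy': (0.5725, 0.0843), 'size': (0.0451, 0.0228), 'ang': -42.1}
```

View pics/w7.png

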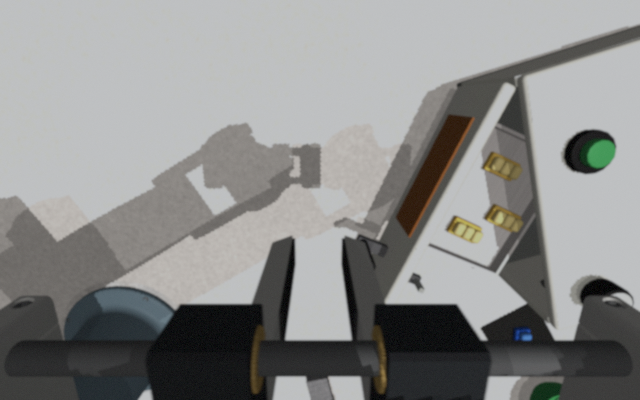

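```bash
python3 - <<'E'
from h import *
np.set_printoptions(precision=4,suppress=True)
c=cam("wrist")
a=ray(c,506,88,.155)[:2];b=ray(c,386,288,.155)[:2];print(a,b);d=a-b;print('theta',np.arctan2(-b[0]+a[0],a[1]-b[1]))
h=np.array([.626,.2505]);r=np.array([.581,.0145])-h
for th in (.5,.55,.6,.65):
    C=np.array([[np.cos(th),np.sin(th)],[-np.sin(th),np.cos(th)]]);p=h+C@r
    print(th,p,proj(c,[*p,.155]),proj(c,[*p,.09]))
cv2.imwrite("pics/w7c.png",cv2.resize(c[0][60:330,320:560],None,fx=2.2,fy=2.2,interpolation=cv2.INTER_CUBIC)[:,:,::-1])
E
```

```text
[0.6143 0.2504] [0.4505 0.0687]
theta 0.7336427645829966
0.5 [0.4734 0.065 ] [405.9415 285.697 ] [393.8826 260.1205]
0.55 [0.4643 0.0728] [396.7869 281.9438] [385.9391 256.7989]
0.6 [0.4556 0.0811] [387.818  277.7437] [378.1603 253.0859]
0.65 [0.4474 0.0899] [379.0492 273.0968] [370.5596 248.9829]
```

View pics/w7c.png

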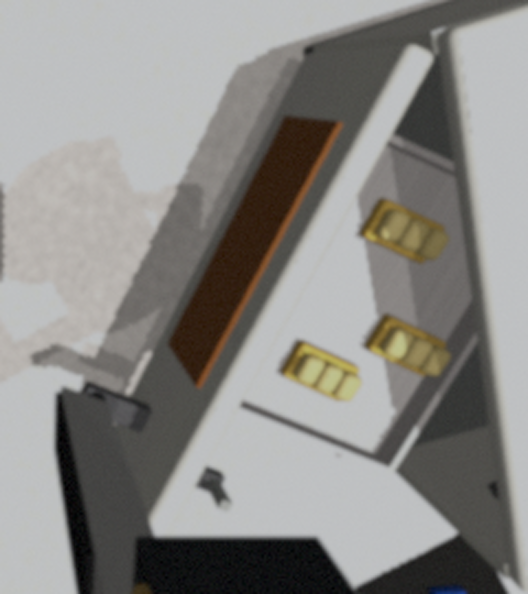

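```bash
python3 - <<'E'
from h import *
print(tool([.437,.102,.20]))
E

```

```text
[ 56.3  97.6 124.4]
```

```bash
python3 -m jog '[[[56,98,0],0.42,0.3],[[56,98,0],0.42,0.3],[[56,98,30],0.42,0.3],[[56,98,70],0.42,0.3],[[56,98,90],0.42,0.3],[[56,98,100],0.42,0.3]]'
python3 - <<'E'
from h import *
print(arm.observe()["ee_rot"][0],tool([.437,.102,.123]))
c=cam("wrist","w8")
h=np.array([.626,.2505]);r=np.array([.581,.0145])-h
for th in (.65,.7,.75):
    C=np.array([[np.cos(th),np.sin(th)],[-np.sin(th),np.cos(th)]]);p=h+C@r
    print(th,p,proj(c,[*p,.155]),proj(c,[*p,.09]))
E
```

```text
time: 37.83
eef_pos: [0.4356, 0.1002, 0.222]
ee_rot: [[0.753, -0.658, -0.004], [-0.658, -0.753, -0.0], [-0.003, 0.003, -1.0]]
ft_force: [-0.2, 0.2, -0.1]
gripper_width: 0.0327
[ 0.75318278 -0.65779987 -0.00387648] [ 0.1 -2.5 99. ]
0.65 [0.44735224 0.08985761] [339.79099231 213.61722095] [335.83827554 190.97690959]
0.7 [0.43954673 0.09898704] [324.25265106 211.4368981 ] [323.29415128 189.18467692]
0.75 [0.43220725 0.10849517] [308.78622552 208.51118934] [310.81783361 186.78063145]
```

View pics/w8.png

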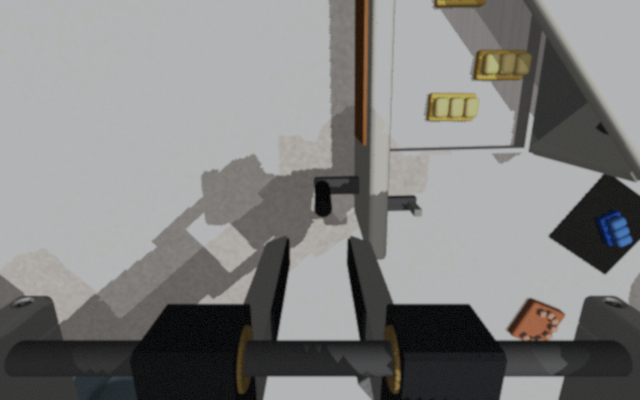

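```bash
python3 -m jog '[[[3,-2,30],0,0.3],[[3,-2,60],0,0.3],[[3,-2,85],0,0.3],[[3,-2,97],0,0.3],[[3,-2,97],0,1],[[3,-2,97],0,1],[[3,-2,97],0,1],[[3,-2,97],0,1]]' 20
python3 - <<'E'
from h import *
h=np.array([.626,.2505]);r=np.array([.581,.0145])-h
s=arm.observe();R=np.array(s["ee_rot"])[:2,:2];p0=np.array(s["eef_pos"][:2])
for th in np.arange(.75,.29,-.05):
    C=np.array([[np.cos(th),np.sin(th)],[-np.sin(th),np.cos(th)]])
    print(round(th,2),(R.T@(h+C@r-p0)*1000).round(0))
E
```

```text
time: 38.88
eef_pos: [0.4412, 0.101, 0.1287]
ee_rot: [[0.755, -0.656, 0.002], [-0.656, -0.755, -0.0], [0.002, -0.001, -1.0]]
ft_force: [-0.2, -0.3, 3.2]
gripper_width: 0.0137
0.75 [-12.   0.]
0.7 [0. 3.]
0.65 [12.  4.]
0.6 [24.  6.]
0.55 [36.  6.]
0.5 [48.  6.]
0.45 [60.  5.]
0.4 [72.  4.]
0.35 [84.  2.]
0.3 [95.  0.]
```

```bash
python3 -m jog '[[[12,1,0],-0.05,1],[[24,3,0],-0.1,1],[[36,3,0],-0.15,1],[[48,3,0],-0.2,1],[[60,2,0],-0.25,1],[[72,1,0],-0.3,1],[[84,0,0],-0.35,1],[[84,0,0],-0.35,1]]'
python3 - <<'E'
from h import *
h=np.array([.626,.2505]);r=np.array([.581,.0145])-h
s=arm.observe();R=np.array(s["ee_rot"])[:2,:2];p0=np.array(s["eef_pos"][:2])
for th in np.arange(.4,-.01,-.05):
    C=np.array([[np.cos(th),np.sin(th)],[-np.sin(th),np.cos(th)]])
    print(round(th,2),(R.T@(h+C@r-p0)*1000).round(0))
E
```

```text
time: 39.88
eef_pos: [0.5048, 0.045, 0.1287]
ee_rot: [[0.934, -0.358, 0.002], [-0.358, -0.934, -0.002], [0.002, 0.001, -1.0]]
ft_force: [-1.5, -2.2, 7.3]
gripper_width: 0.0137
0.4 [-13.  -1.]
0.35 [-2.  1.]
0.3 [10.  3.]
0.25 [22.  4.]
0.2 [34.  5.]
0.15 [46.  5.]
0.1 [58.  4.]
0.05 [70.  3.]
0.0 [82.  1.]
```

```bash
python3 -m jog '[[[10,2,0],-0.05,1],[[22,3,0],-0.1,1],[[34,4,0],-0.15,1],[[46,4,0],-0.2,1],[[58,3,0],-0.25,1],[[68,2,0],-0.3,1],[[76,2,0],-0.33,1],[[80,1,0],-0.34,1]]'
python3 -m jog '[[[2,0,0],0,1],[[4,0,0],0,1],[[4,0,0],0,1],[[4,0,0],0,1]]'
```

```text
time: 40.88
eef_pos: [0.5788, 0.0157, 0.1287]
ee_rot: [[1.0, -0.026, 0.001], [-0.026, -1.0, -0.002], [0.002, 0.002, -1.0]]
ft_force: [-2.0, -3.8, 5.3]
gripper_width: 0.0139
time: 41.38
eef_pos: [0.581, 0.0153, 0.1287]
ee_rot: [[1.0, -0.026, -0.003], [-0.026, -1.0, -0.003], [-0.003, 0.003, -1.0]]
ft_force: [-7.7, -4.6, 10.1]
gripper_width: 0.0132
```

```bash
python3 -m jog '[[[2,0,0],0,1],[[1,0,0],0,0.4],[[1,0,0],0,0.4],[[1,0,-20],0,0.4],[[1,0,-60],0,0.4],[[1,0,-120],0,1],[[1,0,-170],0,1],[[1,0,-170],0,1]]'
python3 - <<'E'
from h import *
np.set_printoptions(precision=4,suppress=True)
s=arm.observe();print(s["eef_pos"],s["ee_rot"][0])
c=cam("wrist","w9")
print('pred handle',proj(c,[.581,.0145,.155]))
hsv=cv2.cvtColor(c[0],cv2.COLOR_RGB2HSV)
for b in blobs(c,(40,80,40),(85,255,255),.187):print('G',b,tool([*b['xy'],.2]))
cv2.imwrite("pics/w9.png",c[0][:,:,::-1])
E
```

```text
time: 42.38
eef_pos: [0.5856, 0.0162, 0.3047]
ee_rot: [[1.0, -0.025, 0.012], [-0.025, -1.0, -0.002], [0.012, 0.001, -1.0]]
ft_force: [0.3, 0.1, -0.6]
gripper_width: 0.002
[0.5856 0.0162 0.3047] [ 0.9996 -0.0253  0.0116]
pred handle [311.9021 188.4498]
G {'px': (429, 10), 'a': 661.0, 'xy': (0.6774, 0.1635), 'size': (0.0296, 0.0161), 'ang': -1.3} [  88.9 -149.5  101.5]
```

View pics/w9.png

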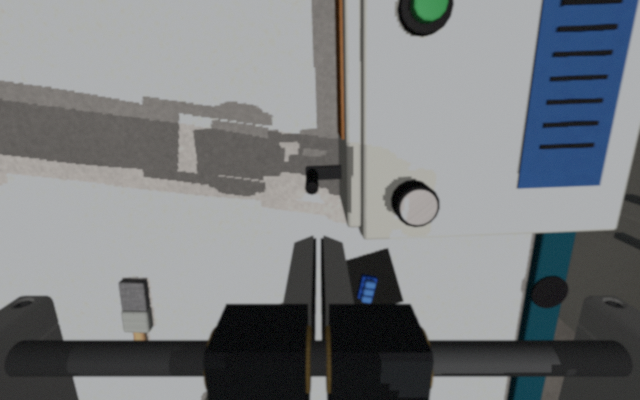

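```bash
python3 - <<'E'
from h import *
print(tool([.677,.169,.215]))
E
python3 -m jog '[[[88,-155,0],0,1],[[88,-155,0],0,1],[[88,-155,30],0,1],[[88,-155,70],0,1],[[88,-155,90],0,1],[[88,-155,90],0,1]]'
python3 - <<'E'
from h import *
print(tool([.677,.169,.187]))
E
```

```text
[  88.4 -155.    86.4]
time: 43.18
eef_pos: [0.6734, 0.1685, 0.2049]
ee_rot: [[1.0, -0.026, -0.005], [-0.026, -1.0, -0.0], [-0.005, 0.001, -1.0]]
ft_force: [0.2, -0.4, 0.7]
gripper_width: 0.0008
[ 3.6 -0.6 17.9]
```

```bash
python3 -m jog '[[[3,0,8],0,1],[[3,0,14],0,1],[[3,0,17],0,1],[[3,0,20],0,1],[[3,0,23],0,1],[[3,0,23],0,1]]'
```

```text
time: 43.92
eef_pos: [0.6781, 0.1689, 0.185]
ee_rot: [[1.0, -0.025, 0.001], [-0.025, -1.0, -0.0], [0.001, 0.0, -1.0]]
ft_force: [-1.3, -0.4, 2.6]
gripper_width: 0.0009
```

```bash
python3 -m jog '[[[0,0,2],0,1],[[0,0,4],0,1],[[0,0,5],0,1],[[0,0,6],0,1],[[0,0,6],0,1]]'
```

```text
time: 44.55
eef_pos: [0.6782, 0.1689, 0.1811]
ee_rot: [[1.0, -0.025, 0.001], [-0.025, -1.0, -0.0], [0.001, 0.0, -1.0]]
ft_force: [-6.1, -1.0, 11.8]
gripper_width: 0.0006
```

```bash
python3 -m jog '[[[0,0,1],0,1],[[0,0,2],0,1],[[0,0,2],0,1],[[0,0,2],0,1],[[0,0,-20],0,1],[[0,0,-70],0,1],[[0,0,-120],0,1],[[-60,0,-120],0,1]]'
python3 -m jog '[[[-60,20,-40],0,1],[[-100,20,-40],0,1],[[-100,20,-40],0,1],[[-100,20,-40],0,1],[[-100,20,-40],0,1]]'
python3 - <<'E'
from h import *
np.set_printoptions(precision=4,suppress=True)
s=arm.observe();print(s["eef_pos"],s["ft_force"])
c=cam("wrist","w10");t=cam("top")
hsv=cv2.cvtColor(c[0],cv2.COLOR_RGB2HSV)
p=proj(c,[.581,.0145,.155]);print('pred handle',p)
u,v=p.astype(int);g=cv2.cvtColor(c[0],cv2.COLOR_RGB2GRAY)
m=(g<40)
for dv in(-8,-4,0,4):
    if 0<=v+dv<400: print(v+dv,np.where(m[v+dv,u-30:u+30])[0]+u-30)
for x in (c,t):
  for b in blobs(x,(95,80,50),(125,255,255),.02,20):
    if -.3<b['xy'][1]<-.1 and b['xy'][0]<.75:print('B',b['px'],b['xy'],b['size'])
for b in blobs(t,(18,70,60),(38,255,255),.02,15):print('Yt',b['px'])
E
```

```text
time: 45.55
eef_pos: [0.622, 0.1703, 0.3039]
ee_rot: [[1.0, -0.027, 0.011], [-0.027, -1.0, 0.001], [0.011, -0.002, -1.0]]
ft_force: [0.2, 0.6, 0.1]
gripper_width: 0.0008
time: 46.18
eef_pos: [0.5183, 0.153, 0.3377]
ee_rot: [[1.0, -0.026, -0.001], [-0.026, -1.0, -0.0], [-0.001, 0.0, -1.0]]
ft_force: [-0.7, -0.1, 0.0]
gripper_width: 0.0004
[0.5183 0.153  0.3377] [-0.6962 -0.0655  0.0049]
pred handle [373.3227 289.9873]
281 [367 368 369 370 371 372 373 374]
285 [368 369 370 371 372 373 374 375]
289 [369 370 371 372 373 374 375 376]
293 []
B (360, 151) (0.6617, -0.1901) (0.0479, 0.0313)
Yt (522, 267)
Yt (390, 250)
Yt (195, 171)
Yt (88, 172)
```

```bash
python3 -c "
from station import arm
print(arm.close_job())"
```

```text
the job is handed in; nothing more can be done
None
```

The job is handed in at about 46 s of robot time, with every step carried out.

**What I did**
- The catch was off, so the door came on the first pull, and I opened it to about 1.5 rad.
- I put the blue finished model on the mat.
- Three yellow models were present; I laid all three in the tray, upright and apart.
- I swung the door shut and pressed the start button until it bottomed out: the tip stopped at 181 mm above the bench with about 12 N.
- I never touched the knob.

**Last checks**
- **Door:** the handle is within about 1 pixel of its shut position, roughly 0.005 rad.
- **Blue model:** it lies over the mat at about (0.662, -0.190).
- **Bench:** no yellow models are left on it. I aimed no move at any bystander and saw none disturbed, but I did not measure their final positions.
- **Robot:** clear of everything, with no force reading.

**What went wrong or could not be checked**
- **Lost grip:** on the first closing stroke I got the path wrong and the gripper lost the handle at about 0.7 rad. I looked again, regripped it and finished gently.
- **Shifted model:** one yellow model had moved about 4 cm inside the tray after I set it down.
- **Tray:** I last saw the three models lying in it with the door about 0.7 rad open. I could not see inside once it was shut.

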